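Find the pitch comb that fits the spindle thread

TASK

One of the three pitch combs in the tray matches the thread of the spindle in the stand nearer to you. Try the combs on top of that spindle one at a time, teeth down and lengthwise along it near its middle, and leave the one whose teeth drop fully home into the thread standing upright on the spindle. Stand every comb that does not fit back upright in the tray, and leave everything else where it is.

Things in the scene. Friction and masses are not known exactly. Their poses are not given: they have to be found in the camera images.
- spindle_p: Fixed stand, base plate 64 x 170 x 10 mm (own x, y, z), origin at centre of its underside. Holds a level steel spindle along y, axis 50 mm above the origin. Thread: ring-like ridges 36 mm in diameter on a 24 mm core, from y = -38 to 38 mm; a groove at y = 0, others at the pitch either side. Holding blocks at y = -60 and 60 mm, 69 mm high. Gauge the spindle nearer the robot (x under 0.58 m).
- spindle_q: Stand and spindle like spindle_p in all but the pitch; either can be the nearer one (at x under 0.58 m), which is to be gauged; the other waits behind. Grooves narrow toward the core, so teeth centre themselves. A fitting comb seated on top has its tooth tips 60 mm above the stand's underside, its y along the spindle; a comb of another pitch rides on the ridges, tips 63.5 to 67 mm up.
- comb_a: Loose pitch comb, 20 x 60 x 48 mm (own x, y, z), about 0.12 kg, origin at the middle of its underside (tooth tips), z up. Two steel tooth plates along y, each 3 mm thick, 14 mm apart; round-tipped teeth 12 mm long point down. Steel block above the teeth up to z = 20 mm; on it a flat grey grip tab, 14 mm thick in x, 36 mm long in y, z = 20 to 48 mm. Starts in any one of the tray's bays.
- comb_b: Comb like comb_a but for its pitch. On each comb a tooth is centred at y = 0 and the others follow at the pitch on both sides: 8, 10 or 13 mm on the three combs (which is which must be seen or tried). One of them has the pitch of the nearer spindle. A comb stands freely on its teeth and, seated, straddles the top of the spindle, staying upright when let go.
- comb_c: Comb like comb_a and comb_b but for its pitch: same body, same grip tab, origin at the middle of its underside. Starts in any one of the tray's bays.
- tray: White shallow open tray, fixed, 70 x 270 x 12 mm (x, y, z of its own axes), walls and floor 4 mm, with two cross walls making three bays in a row along y, centred at y = -88, 0 and +88 mm, each about 62 x 84 mm inside. Origin: centre of the underside; the combs stand on the inner floor, 4 mm above it, one per bay, lengthwise along the tray.
- beaker_100: Loose bystander, to be left where it is. Origin: centre of the underside. Glass beaker, 62 x 68 x 78 mm.
- weighing_bottle0: Loose bystander, to be left where it is. Origin: centre of the underside. Small lidded glass bottle, 42 mm across, 44 mm high.
- weighing_bottle1: Loose bystander, to be left where it is. Origin: centre of the underside. Small lidded glass bottle, 48 mm across, 44 mm high.
- tape_roll: Loose bystander, to be left where it is. Origin: centre of the underside. Roll of tape lying flat, 66 mm across, 18 mm high.
Mind the look-alikes: they are no part of the job. Leave any black or purple look-alike of the comb_b alone.

How it is judged:
At the end, for the whole second after the job is handed in: One comb seated on the nearer spindle: tooth tips 56-62.5 mm above the stand's underside, within 6 mm of the axis, 14 mm of its middle, in line within 0.07 rad, upright within 0.2 rad. The other two stand on the tray floor, upright within 0.1 rad. All combs at rest ((((world x of spindle_p below 0.58 m and x of comb_a in the frame of spindle_p between -0.006 and 0.006 m and y of comb_a in the frame of spindle_p between -0.014 and 0.014 m and z of comb_a in the frame of spindle_p between 0.056 and 0.0625 m and angle between comb_a's own z axis and vertical below 0.2 rad and angle between the y axis of comb_a and the y axis of spindle_p, either way round below 0.07 rad) or (world x of spindle_q below 0.58 m and x of comb_a in the frame of spindle_q between -0.006 and 0.006 m and y of comb_a in the frame of spindle_q between -0.014 and 0.014 m and z of comb_a in the frame of spindle_q between 0.056 and 0.0625 m and angle between comb_a's own z axis and vertical below 0.2 rad and angle between the y axis of comb_a and the y axis of spindle_q, either way round below 0.07 rad)) or ((world x of spindle_p below 0.58 m and x of comb_b in the frame of spindle_p between -0.006 and 0.006 m and y of comb_b in the frame of spindle_p between -0.014 and 0.014 m and z of comb_b in the frame of spindle_p between 0.056 and 0.0625 m and angle between comb_b's own z axis and vertical below 0.2 rad and angle between the y axis of comb_b and the y axis of spindle_p, either way round below 0.07 rad) or (world x of spindle_q below 0.58 m and x of comb_b in the frame of spindle_q between -0.006 and 0.006 m and y of comb_b in the frame of spindle_q between -0.014 and 0.014 m and z of comb_b in the frame of spindle_q between 0.056 and 0.0625 m and angle between comb_b's own z axis and vertical below 0.2 rad and angle between the y axis of comb_b and the y axis of spindle_q, either way round below 0.07 rad)) or ((world x of spindle_p below 0.58 m and x of comb_c in the frame of spindle_p between -0.006 and 0.006 m and y of comb_c in the frame of spindle_p between -0.014 and 0.014 m and z of comb_c in the frame of spindle_p between 0.056 and 0.0625 m and angle between comb_c's own z axis and vertical below 0.2 rad and angle between the y axis of comb_c and the y axis of spindle_p, either way round below 0.07 rad) or (world x of spindle_q below 0.58 m and x of comb_c in the frame of spindle_q between -0.006 and 0.006 m and y of comb_c in the frame of spindle_q between -0.014 and 0.014 m and z of comb_c in the frame of spindle_q between 0.056 and 0.0625 m and angle between comb_c's own z axis and vertical below 0.2 rad and angle between the y axis of comb_c and the y axis of spindle_q, either way round below 0.07 rad))) and (((x of comb_a in the frame of tray between -0.033 and 0.033 m and y of comb_a in the frame of tray between -0.133 and 0.133 m and z of comb_a in the frame of tray between 0.001 and 0.009 m and angle between comb_a's own z axis and vertical below 0.1 rad) and (x of comb_b in the frame of tray between -0.033 and 0.033 m and y of comb_b in the frame of tray between -0.133 and 0.133 m and z of comb_b in the frame of tray between 0.001 and 0.009 m and angle between comb_b's own z axis and vertical below 0.1 rad)) or ((x of comb_b in the frame of tray between -0.033 and 0.033 m and y of comb_b in the frame of tray between -0.133 and 0.133 m and z of comb_b in the frame of tray between 0.001 and 0.009 m and angle between comb_b's own z axis and vertical below 0.1 rad) and (x of comb_c in the frame of tray between -0.033 and 0.033 m and y of comb_c in the frame of tray between -0.133 and 0.133 m and z of comb_c in the frame of tray between 0.001 and 0.009 m and angle between comb_c's own z axis and vertical below 0.1 rad)) or ((x of comb_c in the frame of tray between -0.033 and 0.033 m and y of comb_c in the frame of tray between -0.133 and 0.133 m and z of comb_c in the frame of tray between 0.001 and 0.009 m and angle between comb_c's own z axis and vertical below 0.1 rad) and (x of comb_a in the frame of tray between -0.033 and 0.033 m and y of comb_a in the frame of tray between -0.133 and 0.133 m and z of comb_a in the frame of tray between 0.001 and 0.009 m and angle between comb_a's own z axis and vertical below 0.1 rad))) and linear speed of each of comb_a, comb_b, comb_c below 0.02 m/s); the robot touches nothing.
It fails at once if a bystander (beaker, weighing bottle, tape roll) is moved by more than 30 mm (distance of any of beaker_100, weighing_bottle0, weighing_bottle1, tape_roll from where it was at the start of the episode above 0.03 m).
It also fails if it takes over 72 s, if anything falls off the work surface, if the arm or the gripper's body presses on something with over 40 N, if the wrist force passes 120 N, or if a joint passes its speed limit or range.

ROBOT

A 6-joint arm with a two-finger parallel gripper is mounted at the origin on a cart in front of the work surface, level with it; the furniture and walls round the work are solid. World frame = base frame: x ahead of the robot, y to its left, z up, the work surface at z = 0. Lengths are in m, angles in rad, forces in N, time in s.
With the tool pointing down it reaches from about 0.25 to 0.8 m from the base axis. Payload 3.9 kg.
Tool frame: the origin (TCP) lies on the centre line of the jaws, within the pads' length; the fingertips stand 8 mm ahead of it and the grasp point (between the pads) lies 11 mm behind it; z points along the fingers, y is the direction in which the jaws open and shut (so a half turn about z gives the same grasp; the last joint's range is limited). The gripper opens to 85 mm and grips with 20 to 120 N. Pads are 22 mm wide; open, the fingers measure 114 mm over their backs; the gripper's body (76 mm by 85 mm) begins 54 mm behind the grasp point. The pads swing forward as they close: fully open they stand 13 mm farther back than shut.
Start: joints at [-1.172, 0.26, -0.138, 1.173, 0, 1.571], TCP at [0.204, -0.484, 0.239] pointing down, gripper open.
Joint ranges: [-2.78, 2.78], [-0.83, 1.72], [-1.28, 1.37], [-1.9, 2.12], [-1.57, 1.48], [-3.14, 3.14]. Speed limits (rad/s): [2.57, 2.57, 3.14, 3.14, 3.14, 3.14].

INTERFACE

Orientations are given as a rotation vector (axis times angle).
In Python, from station import env gives the robot as it stands.
- The arm moves only by the tool play_rows, never from a script. Its argument "rows" is a list of rows, each a list of 6 numbers: the shift along the tool's x, y, z in mm, then the turn, a rotation vector about the tool's x, y, z in degrees. A call has 1 to 5 rows; each row is the pose to reach, as a shift and turn from the pose commanded when the call began, along the tool's axes at that moment; what a row does not reach only later rows make up. A row lasts 1/8 s, in which the tool goes at most 62.5 mm and 10.7 degrees, less where a joint would pass 70% of its speed; a pose out of reach is approached as far as the arm can. A call with a gripper value outside its range is refused whole. "fingers" is the finger opening in mm, from 0 to 85.4, set as the call begins (left out, the last holds). The fingers move at their own pace and stop on an object; "grip_force" is the grip in N (left out, the last holds). Time passes only in rows, so rows that repeat a pose let the fingers close. It gives the time, the measured TCP pose, the force and the opening at its end, in the units of the state.
- env.state(): the state, without advancing time (a new reading comes with each control period).
- env.get_image(name): name is "scene" or "top"; returns (picture, depth): 420x560x3 uint8, blue, green, red; 420x560 float32, m along the optical axis (not along the pixel's ray), 0 where there is no reading.
- env.camera_info(name): a dict with "fx", "fy", "cx", "cy" (pixels), "extrinsics" (4x4, takes a point from world to camera coordinates). Camera axes: x right, y down, z forward; pixel columns grow to the right and rows downward; lengths in m; the calibration is good to about 2 mm. A picture is of the moment at which its call begins. camera_info takes no time and is no camera call.
- env.job_done(): hands the job in, once; it reports no verdict.
The state is a dict: "t": time; "q": joint angles; "qd": joint speeds; "tau": joint torques, N m; "position": TCP position; "ee_rot": TCP orientation; "force": force on the tool from outside, world axes, zero at the start; "ft_torque": the same for the moment, N m; "opening": opening from 0.0 (shut) to 1.0 (fully open).
Only numpy, scipy, OpenCV 4.12 (cv2) and the standard library are available. Lean on these libraries where they do the work, as an engineer would, in place of code of your own. Each camera call takes 0.05 s, during which the arm holds its last target. There are 200 camera calls.

## Working session

There is one attempt and no reset: what is moved stays moved. The work goes in short steps, Python scripts to look and compute and a tool call to move; the robot and the scene stay as the last step left them, time stands still between calls to the robot, and variables do not carry over. Pictures are saved under pics/ and viewed, on a budget of 10 in all, crops included, one or two more only if the job needs it, and the job is handed in when it is done.

Besides the shell and the picture viewer there is one more tool, called after "Request:" as name(argument=value, ...), one argument or row to a line, values as JSON. play_rows: Moves the arm, as the interface text tells. Its arguments: {"type":"object","properties":{"rows":{"type":"array"},"fingers":{"type":"number"},"grip_force":{"type":"number"}},"required":["rows"]}

```bash
mkdir -p pics; ls; python3 - <<'E'
from station import env
import cv2,numpy as np
for n in("scene","top"):
    im,d=env.get_image(n); np.savez(f"{n}0.npz",im=im,d=d); cv2.imwrite(f"pics/{n}0.png",im)
    c=env.camera_info(n); print(n,c["fx"],c["cx"],c["cy"],np.round(c["extrinsics"],4).tolist())
s=env.state();print({k:np.round(v,3).tolist() for k,v in s.items()})
E
```

```text
pics
scene 466.20026336504503 270.83806191075956 208.17618591020218 [[-0.8518, -0.5238, 0.0039, 0.4088], [-0.2724, 0.4365, -0.8575, 0.1933], [0.4475, -0.7315, -0.5145, 1.1151], [0.0, 0.0, 0.0, 1.0]]
top 499.961356828276 284.54532795652585 211.88366627128795 [[0.0167, -0.9995, -0.028, -0.0399], [-0.9881, -0.0122, -0.1534, 0.5323], [0.153, 0.0302, -0.9878, 1.1372], [0.0, 0.0, 0.0, 1.0]]
{'t': 0.1, 'q': [-1.172, 0.261, -0.139, 1.173, -0.0, 1.571], 'qd': [-0.001, -0.002, 0.003, 0.001, -0.0, -0.0], 'tau': [0.0, -40.651, 25.453, 0.01, 0.0, -0.0], 'position': [0.204, -0.483, 0.239], 'ee_rot': [-3.078, -0.622, 0.001], 'force': [0.622, -0.749, -0.534], 'ft_torque': [0.004, -0.005, 0.04], 'opening': 0.996}
```

View pics/scene0.png

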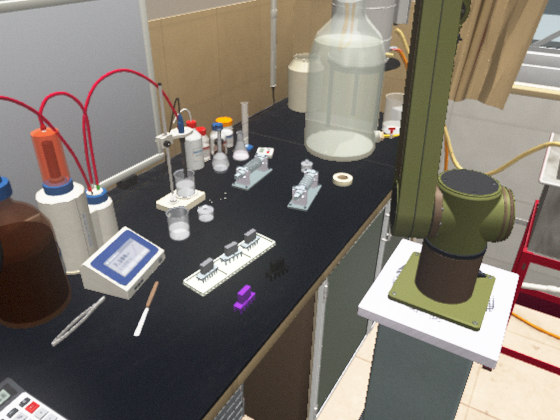

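View pics/top0.png

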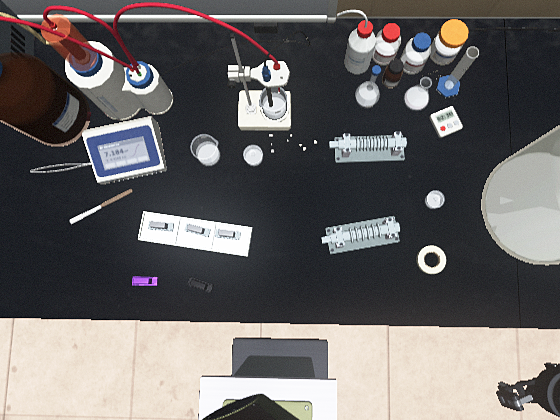

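The top view shows the tray at about (195,233) with its grey combs at (160,227), (198,231) and (228,235). The near spindle is at (361,235) and the far one at (370,148). The look-alikes are purple (145,281) and black (200,284), both outside the tray, so I leave them alone. Next I measure positions and check one close crop.

```bash
cat >h.py <<'E'
from station import env
import numpy as np,cv2
def cloud(n,d):
    c=env.camera_info(n);E=np.array(c["extrinsics"]);v,u=np.mgrid[:420,:560]
    P=np.stack([(u-c["cx"])/c["fx"]*d,(v-c["cy"])/c["fy"]*d,d],-1)-E[:3,3]
    return P@E[:3,:3]
def ray(n,uv,z):
    c=env.camera_info(n);E=np.array(c["extrinsics"]);o=-E[:3,:3].T@E[:3,3]
    r=E[:3,:3].T@np.array([(uv[0]-c["cx"])/c["fx"],(uv[1]-c["cy"])/c["fy"],1]);return o+r*(z-o[2])/r[2]
def rect(P,m):
    q=P[m][:,:2].astype(np.float32)*1000;r=cv2.minAreaRect(q);b=cv2.boxPoints(r);e=b[1]-b[0],b[2]-b[1]
    e=max(e,key=np.linalg.norm);a=np.degrees(np.arctan2(e[1],e[0]))
    return np.round(r[0],1),np.round(r[1],1),round((a%180),1),len(q),np.round(np.median(q,0),1)
E
python3 - <<'E'
from h import *
for n in("top","scene"):
    f=np.load(n+"0.npz");im,d=f["im"],f["d"];P=cloud(n,d);z=P[...,2]
    print(n,"table z",np.median(z[(np.abs(P[...,0]-.45)<.05)&(np.abs(P[...,1])<.05)&(d>0)]))
    def comps(m,mn):
        k,l,s,_=cv2.connectedComponentsWithStats(m.astype(np.uint8))
        for i in range(1,k):
            if s[i,4]>mn: r=rect(P,l==i);print("  ",s[i,:4],*r,np.round(np.percentile(z[l==i],[5,50,95]),4))
    box=(d>0)&(P[...,0]>.25)&(P[...,0]<.75)&(abs(P[...,1])<.45)
    print(" >35mm");comps(box&(z>.035)&(z<.12),25)
    print(" tray");comps(box&(im.min(2)>190)&(z<.02)&(z>.003),100)
    print(" low");comps(box&(z>.005)&(z<.2),150)
a=cv2.resize(np.load("scene0.npz")["im"][225:295,180:290],None,fx=7,fy=7,interpolation=2)[:290*2,:770]
b=cv2.resize(np.load("top0.npz")["im"][210:258,318:408],None,fx=6,fy=6,interpolation=2)
cv2.imwrite("pics/c1.png",np.vstack([cv2.resize(a,(540,344)),b])[:600])
E
```

```text
top table z -0.00038710929009538734
 >35mm
   [ 82 118  81  62] [683.2 357.9] [120.3 169.6] 102.1 3516 [683.5 355.6] [0.0383 0.0619 0.0794]
   [329 131  78  24] [ 699.2 -225.5] [ 45.5 181.2] 92.5 1027 [ 696.3 -230.5] [0.0464 0.0608 0.0689]
   [190 134  29  29] [681.  160.7] [61.2 62.5] 161.7 369 [686.  161.4] [0.0376 0.0637 0.0785]
   [248 150   8   6] [675.7  48.6] [13.5 15.3] 141.2 33 [676.   48.4] [0.0381 0.0429 0.0463]
   [434 195   6   6] [ 571.  -387.5] [12.2 13.1] 97.1 31 [ 571.1 -387.2] [0.0398 0.043  0.0472]
   [321 217  79  30] [ 484.4 -206.9] [ 44.1 180.7] 100.9 1033 [ 484.5 -212.4] [0.0501 0.0612 0.0688]
   [150 221  17   7] [499.3 265.7] [35.5 14.2] 87.4 105 [498.6 264.5] [0.043  0.0509 0.0545]
   [187 224  17   9] [490.7 177. ] [35.9 13.7] 76.3 100 [490.4 176.3] [0.0434 0.0511 0.0547]
   [218 229  17   8] [481.6 104.2] [36.  14.1] 83.8 106 [480.1 102.7] [0.0407 0.0506 0.0544]
   [133 277  17   7] [368.4 297.6] [13.9 36.9] 90.7 105 [368.2 297. ] [0.0417 0.0471 0.0505]
   [190 279  17  10] [361.8 165.2] [36.  13.7] 72.3 102 [361.5 164. ] [0.0408 0.0471 0.0515]
 tray
   [1
[... 2513 characters left out ...]
.6 -202.3] [0.0077 0.0337 0.0669]
   [332 173  20  13] [ 430.6 -374.9] [67.8 69.1] 154.2 200 [ 429.2 -367.4] [0.006  0.016  0.0205]
   [165 195  40  47] [721.3  83.2] [ 61.8 238.3] 117.2 771 [676.1 166.7] [0.0084 0.0497 0.0768]
   [197 205  17  16] [676.   50.2] [47.  48.5] 119.4 221 [669.7  56.7] [0.0082 0.0291 0.0422]
   [ 81 227  84  73] [679.  338.9] [118.7 210. ] 101.2 3681 [665.4 380.4] [0.0126 0.0509 0.0791]
   [183 229  92  67] [484.8 186.2] [271.9  74.8] 82.5 1671 [484.9 196.3] [0.0054 0.0135 0.0518]
   [265 257  23  24] [360.2 167. ] [61.  21.8] 67.9 303 [358.8 173. ] [0.0098 0.0255 0.049 ]
   [233 285  22  29] [367.7 297.5] [64.4 20.6] 87.8 339 [362.9 306.2] [0.0092 0.0258 0.0493]
```

View pics/c1.png

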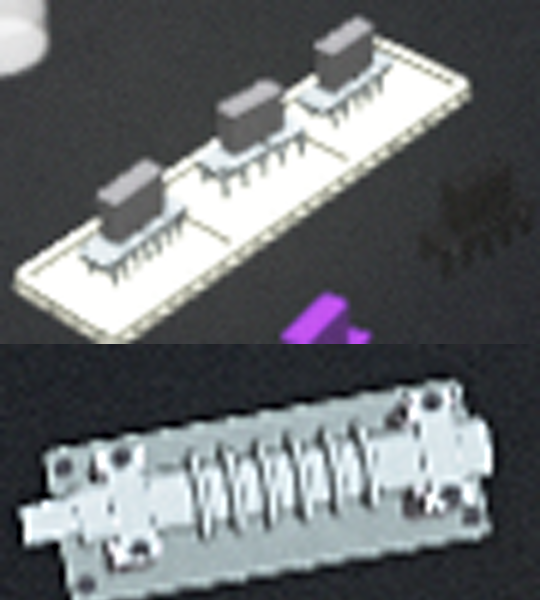

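The close crop shows the left and right combs are fine-toothed, at crop (135,230) and (345,75). The middle one at (250,140) is coarse. The near spindle has about 6 ridges spaced 34/6 px, roughly 12.5 mm, so it looks like 13 mm pitch. I'll try the middle comb first. First I refine the stand pose and work out the move.

```bash
cat >>h.py <<'E'
from scipy.spatial.transform import Rotation as R
def go(x,y,z,psi=None):
    """row to reach: TCP (m) with tool x along world angle psi deg, z down"""
    s=env.state();T=R.from_rotvec(s["ee_rot"]);d=T.inv().apply(np.array([x,y,z])-s["position"])*1000
    tx=T.as_matrix()[:,0]
    G=T
    if psi is not None:
        a=np.radians(psi);G=R.from_matrix(np.array([[np.cos(a),np.sin(a),0],[np.sin(a),-np.cos(a),0],[0,0,-1]]).T)
    return np.round(np.r_[d,np.degrees((T.inv()*G).as_rotvec())],1).tolist()
E
python3 - <<'E'
from h import *
for n in("top","scene"):
    f=np.load(n+"0.npz");im,d=f["im"],f["d"];P=cloud(n,d);z=P[...,2]
    b=(d>0)&(abs(P[...,0]-.485)<.09)&(abs(P[...,1]+.21)<.13)
    for lo,hi in((.006,.015),(.055,.066),(.0665,.075)):
        m=b&(z>lo)&(z<hi);print(n,lo,*rect(P,m))
    if n=="top":
      m=b&(z>.0655)
      ax=np.array([-np.sin(np.radians(10.9)),np.cos(np.radians(10.9))])
      s=(P[...,:2][b&(z>.045)]-[.4844,-.2069])@ax*1000; hz=z[b&(z>.045)]
      for k in range(-100,100,5):
        q=hz[(s>=k)&(s<k+5)]
        if len(q): print(k,len(q),np.round(np.percentile(q,[10,50,90])*1000,1),end="; ")
    b=(d>0)&(abs(P[...,0]-.49)<.035)&(abs(P[...,1]-.178)<.03)
    print("\ncomb",*rect(P,b&(z>.048)),*rect(P,b&(z>.018)))
print(go(.491,.178,.14,78))
E
```

```text
top 0.006 [ 475.8 -207. ] [174.  227.2] 95.8 838 [ 473.2 -213.6]
top 0.055 [ 484.5 -207.1] [ 44.  180.3] 101.0 719 [ 484.7 -210.3]
top 0.0665 [ 486.4 -217.1] [ 41.5 133.3] 101.5 149 [ 486.4 -225.7]
-95 1 [58.7 58.7 58.7]; -90 25 [52.9 60.  63.3]; -85 21 [53.9 59.7 61.6]; -80 30 [59.9 64.4 67.8]; -75 40 [62.6 67.  69.9]; -70 46 [63.  66.5 69.6]; -65 54 [51.8 60.1 65.9]; -60 21 [57.2 59.8 62.5]; -55 24 [52.8 59.9 62.6]; -50 18 [54.3 59.3 62.4]; -45 39 [54.7 62.5 67.2]; -40 27 [52.1 59.5 64.3]; -35 20 [57.4 62.4 67.7]; -30 35 [55.6 61.4 67.7]; -25 22 [52.4 59.6 61.7]; -20 30 [57.2 64.  68.3]; -15 27 [52.5 58.4 63.2]; -10 19 [55.5 61.5 63.3]; -5 36 [56.5 61.8 67. ]; 0 22 [54.7 58.8 63.6]; 5 26 [53.7 62.4 68.4]; 10 32 [55.1 60.  64.7]; 15 20 [53.3 58.  62.8]; 20 34 [59.7 63.4 69.2]; 25 26 [53.2 58.5 62. ]; 30 22 [55.2 58.6 61.1]; 35 20 [53.9 60.2 62.1]; 40 37 [59.2 63.4 68.2]; 45 42 [63.5 66.3 68.9]; 50 44 [62.6 66.  69.9]; 55 43 [52.2 61.9 65.8]; 60 22 [55.1 59.3 61.8]; 65 23 [55.3 59.4 62.7]; 70 14 [54.9 56.  57.5]; 75 13 [54.6 57.6 58.8]; 80 16 [52.4 55.6 59. ]; 85 14 [54.5 57.3 60.2]; 90 2 [48.  50.9 53.8]; 
comb [491.2 177.2] [35.2 13.2] 77.1 85 [490.6 177.8] [490.9 177.3] [59.8 20.7] 75.3 210 [488.7 173.1]
scene 0.006 [ 483.3 -207.5] [109.2 163.4] 119.8 262 [ 471.6 -194.4]
scene 0.055 [ 484.9 -207.2] [ 44.6 186.3] 101.3 242 [ 481.  -197.8]
scene 0.0665 [ 487.1 -214.7] [ 40.1 133.2] 100.5 50 [ 486.1 -207.6]

comb [492.  178.8] [35.6 16.1] 74.7 59 [490.7 179.7] [490.8 178.2] [60.4 23.8] 79.0 253 [487.4 183.5]
[521.6, -497.6, 99.4, -0.1, -0.0, -55.2]
```

Request:
play_rows(
  rows=[
    [60, -45, 0, 0, 0, -10],
    [115, -100, 0, 0, 0, -20],
    [170, -155, 0, 0, 0, -30],
    [225, -205, 30, 0, 0, -40],
    [280, -255, 60, 0, 0, -50],
  ],
  fingers=60,
  grip_force=50,
)

```text
t: 0.72
position: [0.3338, -0.2039, 0.2036]
ee_rot: [2.522, 1.871, 0.001]
force: [0.2, -0.1, -0.2]
opening: 0.704
```

```bash
python3 -c "
from h import *
s=env.state();print(s['t'],s['position'],s['opening'],go(.491,.178,.10,77))"
```

```text
0.725 [ 0.33379842 -0.20387307  0.20360967] 0.7044933523888225 [411.1, 39.6, 103.6, 0.1, 0.0, -3.8]
```

Request:
play_rows(
  rows=[
    [60, 10, 20, 0, 0, -4],
    [120, 20, 40, 0, 0, -4],
    [180, 25, 50, 0, 0, -4],
    [240, 30, 50, 0, 0, -4],
    [300, 35, 60, 0, 0, -4],
  ],
)

```text
t: 1.35
position: [0.4558, 0.073, 0.1438]
ee_rot: [2.46, 1.952, 0.001]
force: [0.8, -1.5, 1.0]
opening: 0.705
```

```bash
python3 -c "
from h import *
s=env.state();print(s['t'],s['position'],s['opening'],go(.491,.178,.10,77))"
```

```text
1.35 [0.45583176 0.07300481 0.14377205] 0.7054298618133651 [110.2, 10.4, 43.8, 0.1, -0.0, -0.1]
```

Request:
play_rows(
  rows=[
    [55, 5, 20, 0, 0, 0],
    [110, 10, 44, 0, 0, 0],
    [110, 10, 44, 0, 0, 0],
    [110, 10, 44, 0, 0, 0],
    [110, 10, 44, 0, 0, 0],
  ],
)

```text
t: 1.98
position: [0.4894, 0.1745, 0.1002]
ee_rot: [2.463, 1.95, -0.0]
force: [0.2, -0.1, -0.8]
opening: 0.703
```

```bash
python3 - <<'E'
from h import *
s=env.state();print(s['t'],s['position'],s['opening'],go(.491,.178,.036,77))
a,_=env.get_image("scene");b,_=env.get_image("top")
r=lambda i,x,y:cv2.resize(i[y:y+100,x:x+130],(520,400),interpolation=2)[:400]
cv2.imwrite("pics/g1.png",np.hstack([r(a,170,180),r(b,135,185)])[:, :1040][:, ::1] if 0 else cv2.resize(np.hstack([r(a,170,180),r(b,135,185)]),(800,308)))
E
```

```text
1.975 [0.4894292  0.17452134 0.10015589] 0.7026310097507921 [3.8, 0.7, 64.2, 0.0, 0.0, -0.2]
```

View pics/g1.png

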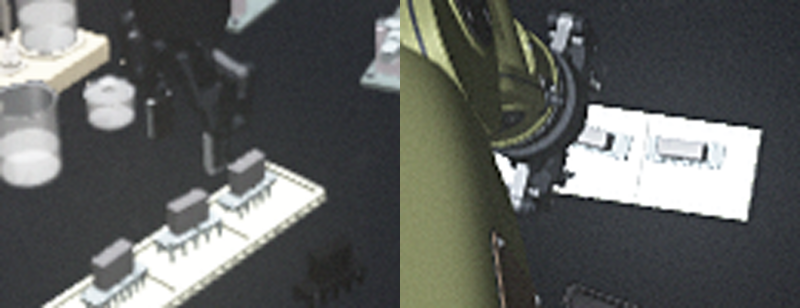

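The gripper hovers over the middle comb: fingers at (160,115) and (215,150) in the left view, straddling the tab at (187,212). Now I descend and grip.

Request:
play_rows(
  rows=[
    [4, 1, 20, 0, 0, 0],
    [4, 1, 40, 0, 0, 0],
    [4, 1, 55, 0, 0, 0],
    [4, 1, 64, 0, 0, 0],
    [4, 1, 64, 0, 0, 0],
  ],
)

```text
t: 2.7
position: [0.4912, 0.179, 0.0353]
ee_rot: [-2.461, -1.952, 0.002]
force: [0.0, -0.7, -0.0]
opening: 0.702
```

Request:
play_rows(
  rows=[
    [0, 0, 0, 0, 0, 0],
    [0, 0, 0, 0, 0, 0],
    [0, 0, 0, 0, 0, 0],
    [0, 0, 0, 0, 0, 0],
    [0, 0, 0, 0, 0, 0],
  ],
  fingers=0,
)

```text
t: 3.32
position: [0.492, 0.1796, 0.0363]
ee_rot: [2.461, 1.953, 0.002]
force: [-1.5, 0.4, 6.4]
opening: 0.154
```

Request:
play_rows(
  rows=[
    [0, 0, 0, 0, 0, 0],
    [0, 0, 0, 0, 0, 0],
    [0, 0, -20, 0, 0, 0],
    [0, 0, -60, 0, 0, 0],
    [0, 0, -100, 0, 0, 0],
  ],
)

```text
t: 3.95
position: [0.4908, 0.1791, 0.1359]
ee_rot: [-2.461, -1.952, 0.003]
force: [1.5, 0.1, -2.3]
opening: 0.154
```

```bash
python3 - <<'E'
from h import *
s=env.state();print(s['t'],s['position'],s['opening'],s['force'],go(.4866,-.2173,.136,101))
n="scene";a,d=env.get_image(n);cv2.imwrite("pics/l1.png",cv2.resize(a[150:290,150:350],(800,560)))
E
```

```text
3.95 [0.49084519 0.17905324 0.13586174] 0.15421870671175456 [ 1.49834197  0.1433514  -2.27018982] [-386.9, 86.0, 0.2, -0.1, 0.1, -24.1]
```

View pics/l1.png

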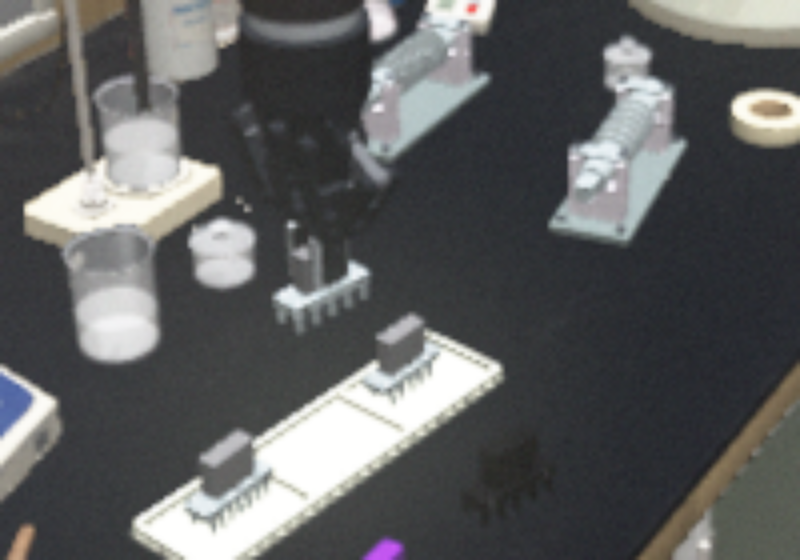

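The coarse comb is held upright at (320,295). I carry it to the spindle.

Request:
play_rows(
  rows=[
    [-50, 11, 0, 0, 0, -5],
    [-110, 24, 0, 0, 0, -10],
    [-170, 38, 0, 0, 0, -15],
    [-230, 51, 0, 0, 0, -20],
    [-290, 64, 0, 0, 0, -24],
  ],
)

```text
t: 4.62
position: [0.4874, -0.1194, 0.1352]
ee_rot: [-1.998, -2.424, 0.0]
force: [1.2, -0.1, -1.6]
opening: 0.155
```

```bash
python3 -c "
from h import *
print(go(.4866,-.2173,.136,101))"
```

```text
[-95.9, -19.5, -0.8, -0.0, -0.0, -0.0]
```

Request:
play_rows(
  rows=[
    [-50, -10, 0, 0, 0, 0],
    [-96, -20, 0, 0, 0, 0],
    [-96, -20, 0, 0, 0, 0],
    [-96, -20, 0, 0, 0, 0],
    [-96, -20, 0, 0, 0, 0],
  ],
)

```text
t: 5.25
position: [0.4861, -0.2144, 0.1354]
ee_rot: [-1.999, -2.422, 0.0]
force: [-0.5, -0.7, -1.3]
opening: 0.151
```

```bash
python3 - <<'E'
from h import *
s=env.state();print(s['t'],s['position'],s['force'],go(.4866,-.2173,.102,101))
n="scene";a,d=env.get_image(n);b,_=env.get_image("top")
cv2.imwrite("pics/s1.png",np.hstack([cv2.resize(a[130:220,265:345],(400,450),interpolation=2),cv2.resize(b[190:265,310:410],(400,450),interpolation=2)]))
E
```

```text
5.25 [ 0.48610062 -0.21437151  0.135352  ] [-0.52842141 -0.74509155 -1.29542837] [-3.0, -0.0, 33.3, -0.0, -0.0, -0.1]
```

View pics/s1.png

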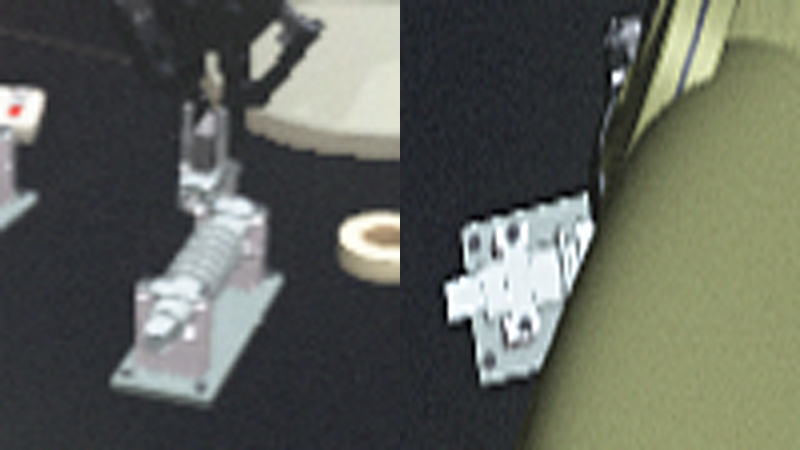

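The held comb at (205,170) in the left view is in line over the spindle's thread at (205,250). I lower it in steps and watch the force.

Request:
play_rows(
  rows=[
    [-1, 0, 15, 0, 0, 0],
    [-2, 0, 28, 0, 0, 0],
    [-2, 0, 34, 0, 0, 0],
    [-2, 0, 34, 0, 0, 0],
    [-2, 0, 34, 0, 0, 0],
  ],
)

```text
t: 5.98
position: [0.487, -0.2177, 0.1019]
ee_rot: [2.001, 2.421, 0.0]
force: [0.4, 0.4, -1.5]
opening: 0.149
```

Request:
play_rows(
  rows=[
    [0, 0, 2, 0, 0, 0],
    [0, 0, 3.5, 0, 0, 0],
    [0, 0, 5, 0, 0, 0],
    [0, 0, 5, 0, 0, 0],
  ],
)

```text
t: 6.48
position: [0.4866, -0.2175, 0.0966]
ee_rot: [-2.001, -2.421, 0.0]
force: [-0.0, -0.6, -2.0]
opening: 0.151
```

Request:
play_rows(
  rows=[
    [0, 0, 1, 0, 0, 0],
    [0, 0, 2, 0, 0, 0],
    [0, 0, 2, 0, 0, 0],
  ],
)

```text
t: 6.85
position: [0.4867, -0.2176, 0.0946]
ee_rot: [-2.001, -2.421, 0.0]
force: [-0.6, 0.0, -1.2]
opening: 0.156
```

Request:
play_rows(
  rows=[
    [0, 0, 1, 0, 0, 0],
    [0, 0, 1.5, 0, 0, 0],
    [0, 0, 1.5, 0, 0, 0],
  ],
)

```text
t: 7.22
position: [0.4867, -0.2175, 0.0932]
ee_rot: [-2.001, -2.421, 0.0]
force: [0.4, 0.0, -1.6]
opening: 0.149
```

No contact force with the tips about 61 mm up, below the 63.5 mm a misfit would ride at. I go down 1 mm more and release.

Request:
play_rows(
  rows=[
    [0, 0, 1, 0, 0, 0],
    [0, 0, 1, 0, 0, 0],
    [0, 0, 1, 0, 0, 0],
  ],
)

```text
t: 7.6
position: [0.4869, -0.2175, 0.0922]
ee_rot: [-2.001, -2.422, -0.0]
force: [1.0, 0.1, -1.0]
opening: 0.158
```

Request:
play_rows(
  rows=[
    [0, 0, 0, 0, 0, 0],
    [0, 0, 0, 0, 0, 0],
    [0, 0, 0, 0, 0, 0],
    [0, 0, 0, 0, 0, 0],
    [0, 0, 0, 0, 0, 0],
  ],
  fingers=45,
)

```text
t: 8.22
position: [0.4868, -0.2176, 0.0922]
ee_rot: [2.001, 2.421, -0.0]
force: [0.4, -0.5, -0.6]
opening: 0.52
```

Request:
play_rows(
  rows=[
    [0, 0, -15, 0, 0, 0],
    [0, 0, -40, 0, 0, 0],
    [0, 0, -80, 0, 0, 0],
    [0, 0, -120, 0, 0, 0],
    [0, 0, -120, 0, 0, 0],
  ],
)

```text
t: 8.85
position: [0.4893, -0.2187, 0.2168]
ee_rot: [1.996, 2.415, 0.004]
force: [-0.5, 0.3, -0.3]
opening: 0.526
```

Request:
play_rows(
  rows=[
    [50, 0, 0, 0, 0, 0],
    [110, 0, 0, 0, 0, 0],
    [170, 0, 0, 0, 0, 0],
    [230, 0, 0, 0, 0, 0],
    [230, 0, 0, 0, 0, 0],
  ],
)

```text
t: 9.48
position: [0.4418, 0.0116, 0.2119]
ee_rot: [-1.992, -2.427, 0.001]
force: [-0.0, -0.6, 0.1]
opening: 0.526
```

```bash
python3 - <<'E'
from h import *
print(env.state()['position'],env.state()['qd'].round(3) if hasattr(env.state()['qd'],'round') else '')
for n in("scene","top"):
    a,d=env.get_image(n);P=cloud(n,d);z=P[...,2]
    b=(d>0)&(abs(P[...,0]-.487)<.05)&(abs(P[...,1]+.217)<.05)
    k=b&(z>.1);print(n,*rect(P,k),np.percentile(z[k],[50,80,95]).round(4)); k=b&(z>.074);print(*rect(P,k))
    f=np.load(n+"0.npz"); Q=cloud(n,f["d"])[...,2]
    o=(d>0)&(abs(P[...,0]-.49)<.06)&(abs(P[...,1]-.187)<.14)&(z>.04);q=z[o];print(" tray tabs 95%",np.percentile(q,95).round(4))
    if n=="scene":A=a
    else:B=a
cv2.imwrite("pics/e1.png",np.hstack([cv2.resize(A[150:290,170:350],(540,420)),cv2.resize(B[200:265,325:365+25],(260,420),interpolation=2)]))
E
```

```text
[0.44180919 0.01158047 0.21191665] [-0.074  0.015  0.024 -0.012 -0.039 -0.028]
scene [ 486.5 -217.6] [14.2 37.4] 101.3 37 [ 484.5 -216.1] [0.1063 0.1078 0.1084]
[ 486.9 -216. ] [21.6 62. ] 100.6 115 [ 482.5 -205.1]
 tray tabs 95% 0.6044
top [ 485.7 -219. ] [13.7 36. ] 98.6 104 [ 486.3 -218.6] [0.1067 0.1082 0.1098]
[ 486.2 -219. ] [21.2 60.1] 100.2 243 [ 484.4 -215.7]
 tray tabs 95% 0.6945
```

View pics/e1.png

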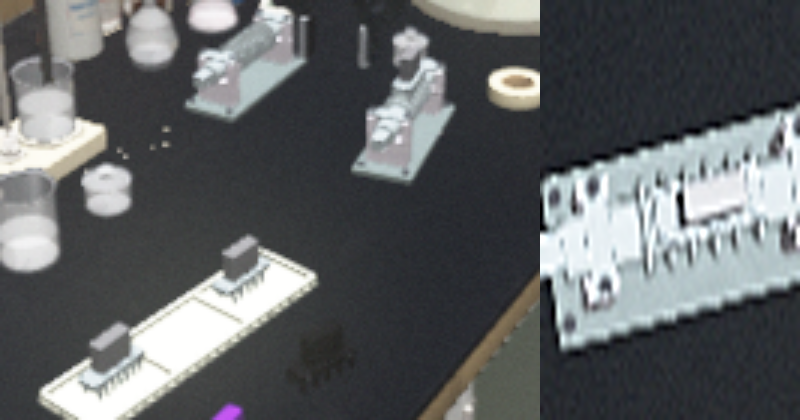

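The comb stands upright on the spindle, at (412,80) in the left view and (710,200) in the right. Its tab top is about 107–108 mm up, so the tips are at about 60 mm and it is seated. The other two combs are untouched in their bays at (110,355) and (240,265). I hand the job in.

```bash
python3 -c "
from h import *
print(env.job_done())"
```

```text
the job is handed in; nothing more can be done
None
```

The comb whose pitch looked like 13 mm, from the tray's middle bay, is seated upright on the nearer spindle, and I handed the job in after about 9.5 s of robot time.

- **Choice of comb:** The ridges on the nearer spindle measured about 13 mm apart, and the middle-bay comb was the only coarse-toothed one. I tried it first and it fitted. The other two combs were therefore never tried and still stand in the tray where they started.
- **Fit:** It went down with no contact force to about 60 mm tip height; a comb of the wrong pitch would have stopped at 63.5 mm or higher.
- **Last checks:** After release, both cameras put the tab top at about 107–108 mm, so the tips are at about 60 mm. The comb is within about 2 mm of the spindle's middle and about 1 mm of its axis. Its yaw measured 98.6–101.3° against about 101° for the spindle. The spread comes from the small tab outline in the top view; the whole-body outline gave 100.2–100.6°.
- **Failed check:** A numeric check of tab height in the tray gave no usable reading because the arm was in the view. The last picture shows both combs upright in their bays.
- **Rest of the scene:** I moved nothing else, and the gripper is clear of everything.

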